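# Sweep lens edging blocks through the gate into the catch slot

### The arm

A 6-joint arm with a two-finger parallel gripper is mounted at the origin on the work surface. World frame = base frame: x ahead of the robot, y to its left, z up, the work surface at z = 0. Lengths are in mm, angles in rad, forces in N, time in s.
With the tool pointing down it reaches from about 275 to 750 mm from the base axis. Payload 10.2 kg.
Tool frame: the origin (TCP) lies midway between the tips of the shut fingers; the grasp point (between the pads) lies 19 mm behind it (ctrl.grip_depth is the distance from the TCP to the grasp point, in mm); y points along the fingers, x is the direction in which the jaws open and shut, and the axes are right-handed (so a half turn about y gives the same grasp; the last joint's range is limited). The gripper opens to 85 mm and grips with 20 to 120 N. Pads are 22 mm wide; open, the fingers measure 114 mm over their backs; the gripper's body (76 mm by 85 mm) begins 54 mm behind the grasp point. The pads swing forward as they close: fully open they stand 13 mm farther back than shut.
Start: joints at [0.972, 0.313, 1.498, -0, 1.331, -0.223], TCP at [192.697, 488.364, 204.194] pointing down, gripper open.
Joint ranges: [-2.94, 2.94], [-0.97, 2.17], [0.19, 2.56], [-1.23, 4.37], [0.02, 3.11], [-2.88, 2.88]. Speed limits (rad/s): [2.39, 2.39, 3.01, 3.14, 3.14, 3.14].

### API

Orientations are given as a unit quaternion [w, x, y, z].
In Python, from rig import ctrl gives the robot as it stands. The module is installed in compiled form; this text tells all that it offers.
- The arm moves only by the tool drive_tool, never from a script. Its arguments are lists of equal length, an entry for each row: "gripper": the closure, from 0 (fully open) to 1 (shut); "offset": the shift along the tool's x, y, z in m, a list of three; "turn": the turn about the tool's y in degrees. In form: {"gripper": [gripper, ...], "offset": [[tx, ty, tz], ...], "turn": [turn, ...]}. A call has 1 to 20 rows; each row shifts and turns the commanded pose from where the row before left it, along the tool's axes as they then stand; what a row does not reach is not made up. A row lasts 1/12 s, in which the tool goes at most 41.7 mm and 7.16 degrees, less where a joint would pass 70% of its speed; a pose out of reach is approached as far as the arm can. A call is refused whole if a number of a shift passes 0.0417 or a number of a turn 7.16, either way. A call with a gripper value outside its range is refused whole. The fingers move at their own pace and stop on an object; "force" is the grip in N (left out, the last holds). Time passes only in rows, so rows that do not move let the fingers close. It gives the time, the measured TCP pose, the force and the opening at its end, in the units of the state.
- ctrl.sense(): the state, without advancing time (a new reading comes with each control period).
- ctrl.capture(name): name is "scene" or "top" or "wrist"; returns (picture, depth): 384x512x3 uint8, red, green, blue; 384x512 float32, mm along the optical axis (not along the pixel's ray), 0 where there is no reading.
- ctrl.camera_params(name): a dict with "fovy" (degrees; the focal length in pixels is half the picture's height over the tangent of half this angle, whatever the lens; pixels are square), "cx", "cy" (the principal point, pixels), "view" (4x4, takes a point from world to camera coordinates); the wrist camera has in their place "tool_from_camera" (4x4, takes a point from camera to tool coordinates, whose origin is the TCP and whose axes are the tool frame's). Camera axes: x right, y down, z forward; pixel columns grow to the right and rows downward; lengths in mm; the calibration is good to about 2 mm. A picture is of the moment at which its call begins: read the wrist's pose just before it. camera_params takes no time and is no camera call.
- ctrl.finish_job(): hands the job in, once; it reports no verdict.
Trained networks look in the newest picture that a camera, given by its name, has taken for a name from the list of things; names that differ only in an ending like _2 or _b are one class to them, and where a whole thing is asked for, a point or a joint stands for the part that bears it (a point fixed in the world has none). Each returns a list of dicts, best first, with "score" (0 to 1); they miss things now and then, are a little off and sometimes report something else, mostly with a low value. They report only what shows in the picture. A call takes as long as a camera call. They do not tell look-alikes from the thing itself.
- ctrl.boxes_of(camera, query): "centre" ([x, y, z] in mm, in the coordinates of the camera as it stood for that picture, good to about 4 mm: the middle of the surface that is visible of it).
- ctrl.regions_of(camera, query): "mask" (384x512 bool, what is visible of it).
- ctrl.pinpoint(camera, query): "centre" ([x, y, z] in mm, in the coordinates of the camera as it stood for that picture, good to about 4 mm: a listed point, or the origin of a listed thing).
The state is a dict: "time_s": time; "joints": joint angles; "dq": joint speeds; "tau": joint torques, N m; "eef_pos": TCP position; "ee_rot": TCP orientation; "force": force on the tool from outside, world axes, zero at the start; "wrist_torque": the same for the moment, N m; "grip_width": opening from 0.0 (shut) to 1.0 (fully open).
Only numpy, scipy, OpenCV 4.12 (cv2) and the standard library are available. Lean on these libraries where they do the work, as an engineer would, in place of code of your own. Each camera call takes 0.05 s, during which the arm holds its last target.

### The job

On the white sorting console lie three round grey lens edging blocks. With the fingertips, sweep them through the narrow gate one at a time, each dropping into the catch slot behind it before the next goes through, until all three lie in the slot. Only push the blocks along the deck, never pick them up, and leave the jar, bottle, screwdriver and job tray around the work where they are.

Things in the scene. Friction and masses are not known exactly. Their poses are not given: they have to be found in the camera images.
- console: fixed white console with aluminium rims, 264 x 218 mm (x, y). Origin on the table under the middle of its deck; x points to the gate, z up. Flat deck 50 mm above the table, free from x -105 to 90, y -105 to 105 mm. Walls 15 mm high: back and sides 4 mm thick; gate wall at x 90, 6 mm thick, with the gate in its middle. Behind it the catch slot, flat top (50 mm high) on both sides of it
- gate (a point): middle of the gate, at deck height (50 mm above the table), at the deck-side face of the gate wall. The gate is an opening 44 mm wide along the console's y, open at the top. Axes as the console's: x points through the gate towards the slot
- slot (a point): middle of the mouth of the catch slot, at deck height. The slot is an open-topped well 55 mm along x, 50 mm along y, 46 mm deep; its near edge lies 2 mm beyond the gate point, its far wall and side lips stand 15 mm above the deck. A block pushed until its middle is past the near edge tips in and falls. Axes as the console's
- block_a: a round grey plastic lens edging block (all three alike): disc 28 mm in diameter, 10 mm high, about 14 g, lying flat and loose on the white deck of the console. Origin: centre of its underside, z up. It slides with ordinary plastic friction
- block_b: a round grey plastic lens edging block (all three alike): disc 28 mm in diameter, 10 mm high, about 14 g, lying flat and loose on the white deck of the console. Origin: centre of its underside, z up. It slides with ordinary plastic friction
- block_c: a round grey plastic lens edging block (all three alike): disc 28 mm in diameter, 10 mm high, about 14 g, lying flat and loose on the white deck of the console. Origin: centre of its underside, z up. It slides with ordinary plastic friction
- jar: small round white jar with a black lid, 32 mm in diameter, 36 mm high, standing loose on the console's flat top beside the slot; to be left alone. Origin: centre of its underside
- spray: cream bottle with a white cap, 44 mm in diameter, 115 mm high, loose on the table behind the console's back wall; to be left alone. Origin: centre of its underside
- screwdriver: screwdriver 150 mm long lying loose on the table beside the console; to be left alone. Origin: under its middle, x along its length
- job_tray: pale blue open job tray, 100 x 130 mm, 28 mm high, empty, loose on the table behind the console's back wall; to be left alone. Origin: centre of its underside
Things that resemble listed ones, but are neither listed nor needed, are in the scene too. What is shaped like the block_c but blue or yellow is not meant.

How it is judged:
By the outcome, as a careful person would: the job done as asked, in the order asked, and still so for the second after the job is handed in, with the robot touching nothing.
It also fails if it takes over 54 s, if anything falls off the work surface, if the arm or the gripper's body presses on something with over 40 N, if the wrist force passes 120 N, or if a joint passes its speed limit or range.

## Working session

There is one attempt and no reset: what is moved stays moved. The work goes in short steps, Python scripts to look and compute and a tool call to move; the robot and the scene stay as the last step left them, time stands still between calls to the robot, and variables do not carry over. Pictures are saved under pics/ and viewed, and the job is handed in when it is done.

Besides the shell and the picture viewer there is one more tool, called after "Emit:" as a command line: name --pt "numbers of a row" for each row, then --argument value for the rest. drive_tool: Moves the arm, as the interface text tells. Its arguments: {"type":"object","properties":{"gripper":{"type":"array","items":{"type":"number"}},"offset":{"type":"array","items":{"type":"array","items":{"type":"number"}}},"turn":{"type":"array","items":{"type":"number"}},"force":{"type":"number"}},"required":["gripper","offset","turn"]}

```bash
mkdir -p pics
python3 - <<'E'
from rig import ctrl
import cv2
s=ctrl.sense();print(s)
for n in ("scene","top"):
    p,d=ctrl.capture(n)
    cv2.imwrite(f"pics/{n}0.png",p[:,:,::-1])
    print(n,{k:v for k,v in ctrl.camera_params(n).items()})
print(ctrl.camera_params("wrist"))
E
```

```text
{'time_s': 0.0, 'joints': array([ 9.71634802e-01,  3.13444220e-01,  1.49846029e+00, -2.51665858e-05,
        1.33099074e+00, -2.23389012e-01]), 'dq': array([-2.19270995e-03,  1.36439600e-03, -9.04744197e-05,  1.21268530e-03,
        1.16038104e-03,  2.36528990e-04]), 'tau': array([-7.70548522e-04, -4.12268722e+01, -2.59743726e+01, -2.44229177e-04,
        4.14613154e-03, -3.59356841e-05]), 'eef_pos': array([192.50969403, 488.10916901, 203.62931891]), 'ee_rot': array([-0.58441434,  0.58476704,  0.39738538, -0.39823643]), 'force': array([ 1.06184118, -0.11732109, -0.35379263]), 'wrist_torque': array([-0.03628537, -0.01482713,  0.00670358]), 'grip_width': 0.9974966285630538}
scene {'fovy': 56.74350626754992, 'cx': 258.71990907439994, 'cy': 197.0024720675427, 'view': array([[-7.75146642e-01,  6.31691183e-01,  1.06739185e-02,
         4.31897941e+02],
       [ 4.76947324e-01,  5.96173698e-01, -6.45831380e-01,
        -1.81319385e+02],
       [-4.14329498e-01, -4.95523129e-01, -7.63405459e-01,
         9.25894505e+02],
       [ 0.00000000e+00,  0.00000000e+00,  0.00000000e+00,
         1.0
[... 190 characters left out ...]
1],
       [-9.80925311e-01,  9.43772682e-03, -1.94155770e-01,
         5.49504294e+02],
       [ 1.94212779e-01,  5.54610767e-03, -9.80943748e-01,
         7.93067767e+02],
       [ 0.00000000e+00,  0.00000000e+00,  0.00000000e+00,
         1.00000000e+00]])}
{'fovy': 69.66477641002618, 'cx': 258.5135991110076, 'cy': 195.9276573029671, 'tool_from_camera': array([[ 9.99999803e-01,  5.88228917e-04, -2.18974940e-04,
        -6.44390383e-03],
       [ 3.76582294e-04, -2.83172323e-01,  9.59068972e-01,
        -1.70631039e+02],
       [ 5.02144460e-04, -9.59068866e-01, -2.83172489e-01,
         7.44412391e+01],
       [ 0.00000000e+00,  0.00000000e+00,  0.00000000e+00,
         1.00000000e+00]])}
```

View pics/scene0.png

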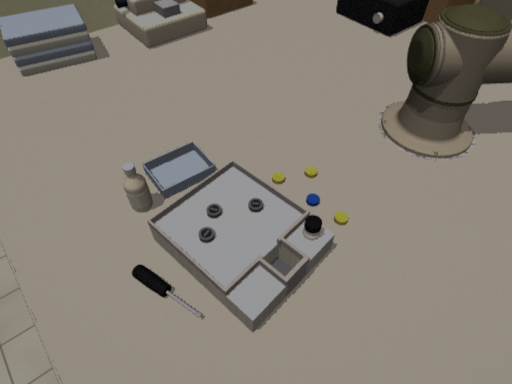

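View pics/top0.png

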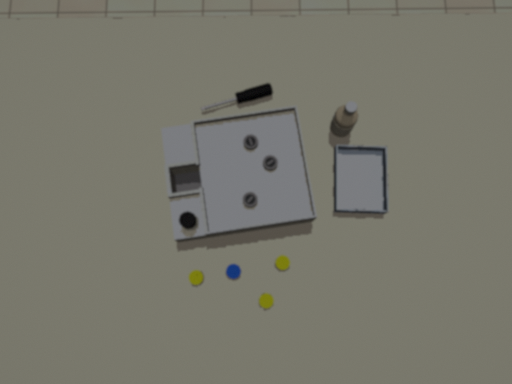

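The console sits about mid-picture in the top view. The deck spans roughly (196–312, 110–232), the slot is at (185,178), the jar at (188,220), and the blocks are at (251,142), (270,162) and (250,200). The arm is out of view. Next I'll measure precisely.

```bash
cat > h.py <<'E'
import numpy as np,cv2
from rig import ctrl
def intr(n):
    c=ctrl.camera_params(n);f=192/np.tan(np.radians(c['fovy']/2));return c,f
def cloud(n,d):
    c,f=intr(n);v,u=np.mgrid[0:384,0:512]
    P=np.stack([(u-c['cx'])/f*d,(v-c['cy'])/f*d,d],-1)
    T=np.linalg.inv(c['view']);return P@T[:3,:3].T+T[:3,3]
def onplane(n,u,v,z):
    c,f=intr(n);T=np.linalg.inv(c['view'])
    r=T[:3,:3]@np.array([(u-c['cx'])/f,(v-c['cy'])/f,1]);o=T[:3,3]
    return o+r*(z-o[2])/r[2]
def w(n,p):
    T=np.linalg.inv(ctrl.camera_params(n)['view']);return T[:3,:3]@np.array(p)+T[:3,3]
E
python3 - <<'E'
from h import *
for n in("top","scene"):
    p,d=ctrl.capture(n);np.save(f"{n}_d.npy",d);np.save(f"{n}_p.npy",p)
    W=cloud(n,d)
    for q in("console","gate","slot","block_a","jar"):
        for r in ctrl.pinpoint(n,q)[:5]:print(n,q,round(r['score'],2),w(n,r['centre']).round(1))
    Z=W[...,2]
    m=(Z>42)&(Z<80)&(d>0)
    nl,l,st,ce=cv2.connectedComponentsWithStats(m.astype(np.uint8))
    k=1+np.argmax(st[1:,4]);print(st[k])
    q=W[l==k][:,:2].astype(np.float32);print(cv2.minAreaRect(q))
    deck=W[(l==k)&(Z<54)];print("deckz",np.median(deck[:,2]))
p=np.load("top_p.npy")
c=cv2.resize(p[80:260,140:330],None,fx=4,fy=3.2*1.0,interpolation=cv2.INTER_CUBIC)
c=cv2.resize(p[90:250,150:340],None,fx=3.6,fy=3.6,interpolation=cv2.INTER_CUBIC)
cv2.imwrite("pics/topcrop.png",np.clip(c[:,:,::-1].astype(int)*1.5,0,255).astype(np.uint8))
E
```

```text
top console 0.9 [592.4 -33.4   1.4]
top console 0.21 [578.   79.1  52.3]
top gate 0.85 [580.7  50.3  49.7]
top slot 0.6 [572.7  83.6  50.2]
top block_a 0.72 [646.2 -38.7  50.8]
top block_a 0.68 [350.1 -68.5  -4.8]
top block_a 0.63 [389.7  63.9   4.4]
top block_a 0.62 [ 417.9 -100.7   -2. ]
top block_a 0.59 [403.6  -7.3   5.5]
[  162   106   155   135 15277]
((587.5029296875, -15.3809814453125), (219.18389892578125, 264.60003662109375), 8.224645614624023)
deckz 48.800604883419794
scene console 0.91 [592.4 -38.2  -2.5]
scene console 0.74 [533.4 -39.8  52.4]
scene gate 0.93 [576.3  53.2  47.1]
scene slot 0.59 [577.3  79.8  48.3]
scene block_a 0.65 [401.6  -5.2  -1.7]
scene block_a 0.63 [606.9 -74.2  50.6]
scene block_a 0.6 [394.6  64.6  -4.1]
scene block_a 0.6 [ 3.452e+02 -7.040e+01 -2.000e-01]
scene block_a 0.48 [533.2 -40.8  51.3]
scene jar 0.9 [492.8  74.7  49. ]
scene jar 0.24 [575.3  53.3  46.4]
[  147   160   188   163 14946]
((589.3413696289062, -14.23553466796875), (219.41622924804688, 265.52203369140625), 8.23623275756836)
deckz 49.131609770152636
```

View pics/topcrop.png

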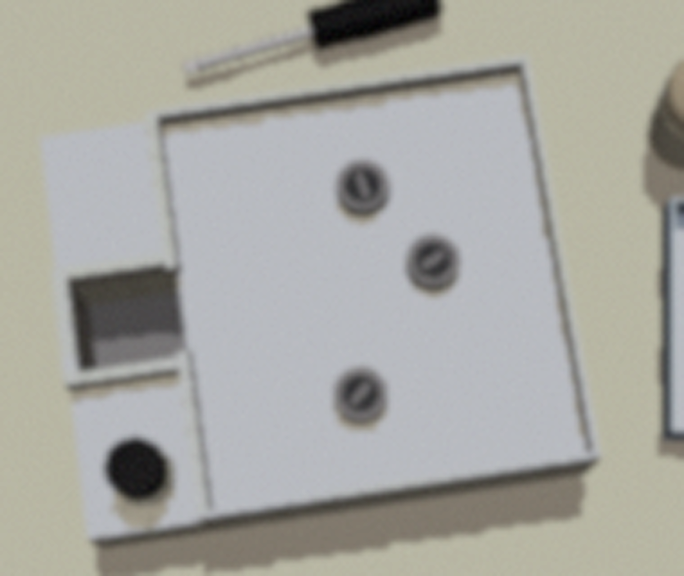

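```bash
cat >> h.py <<'E'
from scipy.spatial.transform import Rotation as R
TH=np.radians(8.23);CX=np.array([-np.sin(TH),np.cos(TH)]);CY=np.array([-CX[1],CX[0]])
CO=np.array([588.4,-14.8])-23*CX
def tocon(p):
    d=np.array(p)[...,:2]-CO;return np.stack([d@CX,d@CY],-1)
def fromcon(x,y):return CO+x*CX+y*CY
def tool():
    s=ctrl.sense();q=s['ee_rot'];M=R.from_quat([q[1],q[2],q[3],q[0]]).as_matrix();return s,M
def blocks(n):
    p,d=ctrl.capture(n);c,f=intr(n)
    v,u=np.mgrid[0:384,0:512]
    W=cloud(n,d);C=tocon(W)
    g=p.max(-1).astype(float)
    m=(C[...,0]>-98)&(C[...,0]<150)&(abs(C[...,1])<98)&(W[...,2]>54)&(W[...,2]<63)
    nl,l,st,ce=cv2.connectedComponentsWithStats(m.astype(np.uint8));out=[]
    for k in range(1,nl):
        if st[k,4]>30: out.append((C[l==k].mean(0).round(1),st[k,4]))
    return p,d,out
E
python3 - <<'E'
from h import *
for n in("top","scene"):
    p,d,o=blocks(n);print(n,o)
d=np.load("top_d.npy");W=cloud("top",d)
print("spray px",W[100:135:6,345].round(0), tocon(W[118,345]))
print("jar",tocon(W[220,188]),"slot",tocon(W[178,185]),W[178,185])
s,M=tool();print(s['time_s'],s['eef_pos'],tocon(s['eef_pos']));print(M.round(3))
Cm=np.array([[*CX,0],[*CY,0],[0,0,1]]);print((Cm@M).round(3))
E
```

```text
top [(array([-11.8, -50.8]), np.int32(169)), (array([-42.2,  -5.2]), np.int32(176)), (array([127.2, -24.4]), np.int32(64)), (array([121.1,  31.2]), np.int32(59)), (array([ 5.6, 58.7]), np.int32(183)), (array([114.3,  90.2]), np.int32(36))]
scene [(array([ 8.3, 54.5]), np.int32(155)), (array([-39.6,  -9.2]), np.int32(163)), (array([96.3, 64.2]), np.int32(64)), (array([ -9.5, -55. ]), np.int32(182)), (array([127.5,  71.5]), np.int32(81)), (array([118.1,  23.6]), np.int32(85)), (array([109.2, -49.3]), np.int32(154))]
spray px [[ 749. -236.    0.]
 [ 694. -214.  107.]
 [ 685. -215.  102.]
 [ 679. -217.   85.]
 [ 671. -219.   75.]
 [ 668. -224.   49.]] [-190.6052911   -60.99380882]
jar [119.98909066  83.31154162] slot [126.75686283 -13.92879944] [587.3328523   89.88218202   2.53956388]
0.8 [192.69839863 488.37092945 204.20372638] [577.63254116 319.59894533]
[[ 0.367  0.    -0.93 ]
 [ 0.93   0.     0.367]
 [ 0.    -1.    -0.   ]]
[[ 0.868  0.     0.496]
 [-0.496 -0.     0.868]
 [ 0.    -1.    -0.   ]]
```

Emit:
drive_tool --gripper '[0.76,0.76,0.76,0.76,0.76,0.76,0.76,0.76,0.76]' --pt "0 0 0" --pt "0 0 0" --pt "0 0 0" --pt "0 0 0" --pt "0 0 0" --pt "0 0 0" --pt "0 0 0" --pt "0 0 0" --pt "0 0 0" --turn '[6.7,6.7,6.7,6.7,6.7,6.7,6.7,6.7,6.7]' --force 20

```text
time_s: 1.55
eef_pos: [192.7, 488.4, 204.2]
ee_rot: [0.705, -0.705, -0.048, 0.048]
force: [0.2, -0.4, -0.2]
grip_width: 0.24
```

Emit:
drive_tool --gripper '[0.76,0.76,0.76,0.76,0.76,0.76,0.76,0.76,0.76,0.76,0.76,0.76,0.76,0.76,0.76,0.76,0.76,0.76,0.76,0.76]' --pt "0.0163 0 -0.0325" --pt "0.0163 0 -0.0325" --pt "0.0163 0 -0.0325" --pt "0.0163 0 -0.0325" --pt "0.0163 0 -0.0325" --pt "0.0163 0 -0.0325" --pt "0.0163 0 -0.0325" --pt "0.0163 0 -0.0325" --pt "0.0163 0 -0.0325" --pt "0.0163 0 -0.0325" --pt "0.0163 0 -0.0325" --pt "0.0163 0 -0.0325" --pt "0.0163 0 -0.0325" --pt "0.0163 0 -0.0325" --pt "0.0163 0 -0.0325" --pt "0.0163 0 -0.0325" --pt "0.0163 0 -0.0325" --pt "0.0163 0 -0.0325" --pt "0.0163 0 -0.0325" --pt "0.0163 0 -0.0325" --turn '[0,0,0,0,0,0,0,0,0,0,0,0,0,0,0,0,0,0,0,0]'

```text
time_s: 3.22
eef_pos: [608.5, -110.4, 204.1]
ee_rot: [0.705, -0.705, -0.05, 0.05]
force: [0.5, 1.7, -0.1]
grip_width: 0.244
```

```bash
cat > st.py <<'E'
from h import *
def st():
    s,M=tool();Cm=np.array([[*CX,0],[*CY,0],[0,0,1]])
    print("t",round(s['time_s'],2),"con",tocon(s['eef_pos']).round(1),"z",s['eef_pos'][2].round(1),"F",s['force'].round(1),"grip",round(s['grip_width'],3),"toolz",(Cm@M)[:,2].round(3))
if __name__=="__main__": st()
E
python3 - <<'E'
from st import *
st()
p,d=ctrl.capture("wrist");cv2.imwrite("pics/w1.png",p[:,:,::-1])
p,d,o=blocks("top");cv2.imwrite("pics/t1.png",p[:,:,::-1]);print(o)
E
```

```text
t 3.22 con [-74.5  -6.2] z 204.1 F [ 0.5  1.7 -0.1] grip 0.244 toolz [ 1.    -0.001  0.   ]
[(array([117.4, -24.9]), np.int32(42)), (array([144.7,  13.9]), np.int32(49))]
```

View pics/w1.png

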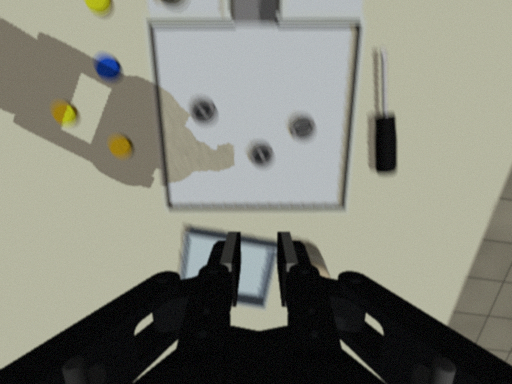

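The wrist view shows the deck with blocks at (203,110), (302,127) and (260,154), and fingertips at about (236,240) and (285,240). The gate is at the top, near (255,18).

```bash
cat >> h.py <<'E'
def wcloud(d,tool_frame=False):
    c,f=intr("wrist");v,u=np.mgrid[0:384,0:512]
    P=np.stack([(u-c['cx'])/f*d,(v-c['cy'])/f*d,d],-1);T=c['tool_from_camera']
    P=P@T[:3,:3].T+T[:3,3]
    if tool_frame:return P
    s,M=tool();return P@M.T+s['eef_pos']
def wblocks():
    p,d=ctrl.capture("wrist");W=wcloud(d);C=tocon(W)
    m=(C[...,0]>-98)&(C[...,0]<84)&(abs(C[...,1])<98)&(W[...,2]>54.5)&(W[...,2]<63)&(d>0)
    nl,l,st,ce=cv2.connectedComponentsWithStats(m.astype(np.uint8));out=[]
    for k in range(1,nl):
        if st[k,4]>40:
            q=C[l==k];(cc,rr)=cv2.minEnclosingCircle(q.astype(np.float32));out.append((q.mean(0).round(1),np.round(cc,1),round(rr,1),st[k,4]))
    return p,d,out
E
python3 - <<'E'
from st import *
p,d,o=wblocks();print(o)
W=wcloud(d);C=tocon(W);Z=W[...,2]
print("deck z",np.median(Z[(abs(C[...,0])<80)&(abs(C[...,1])<80)]))
m=(Z>60)&(Z<72)&(C[...,0]>-125)&(C[...,0]<110)&(abs(C[...,1])<125)
print("rim y",C[m][:,1].min(),C[m][:,1].max(),"x",C[m][:,0].min())
rim=C[m]
for sgn in(1,-1):
    q=rim[(sgn*rim[:,1]>98)&(abs(rim[:,0])<80)];print(sgn,np.median(q[:,1]),np.polyfit(q[:,0],q[:,1],1))
q=rim[(rim[:,0]<-98)&(abs(rim[:,1])<80)];print("back",np.median(q[:,0]))
q=rim[(rim[:,0]>80)];
for s in(1,-1):
    r=q[(s*q[:,1]>0)];print("gate edge",np.percentile(s*r[:,1],[0.5,3]),np.median(r[:,0]))
T=wcloud(d,True)
for v in(236,245,255):
    print([(u,T[v,u].round(0).tolist()) for u in range(222,302,4) if 0<d[v,u]<230])
E
```

```text
[(array([ 9.5, 59.1]), array([ 9.6, 59.7]), 14.0, np.int32(561)), (array([ -7.7, -49.9]), array([ -7.8, -50.3]), 14.0, np.int32(530)), (array([-37.9,  -4.5]), array([-38.3,  -4.5]), 14.0, np.int32(488))]
deck z 292.58653410623106
rim y -106.89587010299218 112.0138785874238 x -106.18586091959574
1 108.36390583748413 [2.54037213e-03 1.08738639e+02]
-1 -103.61616960306742 [ 2.33273850e-03 -1.03880694e+02]
back -102.27895877933436
gate edge [24.81981527 27.32977726] 95.16199617001922
gate edge [19.31330717 21.94295549] 95.51703459170743
[(230, [-17.0, -39.0, 12.0]), (234, [-15.0, -38.0, 12.0]), (238, [-13.0, -38.0, 12.0]), (278, [8.0, -37.0, 12.0]), (282, [10.0, -39.0, 13.0]), (286, [12.0, -39.0, 12.0]), (290, [14.0, -38.0, 12.0])]
[(222, [-21.0, -41.0, 8.0]), (226, [-18.0, -49.0, 12.0]), (230, [-16.0, -49.0, 12.0]), (234, [-14.0, -49.0, 12.0]), (238, [-12.0, -46.0, 11.0]), (278, [8.0, -39.0, 7.0]), (282, [9.0, -49.0, 12.0]), (286, [11.0, -48.0, 12.0]), (290, [13.0, -48.0, 12.0]), (294, [16.0, -41.0, 8.0]), (298, [18.0, -41.0, 8.0])]
[(222, [-18.0, -60.0, 13.0]), (226, [-17.0, -59.0, 13.0]), (230, [-15.0, -58.0, 12.0]), (234, [-13.0, -58.0, 12.0]), (238, [-12.0, -47.0, 6.0]), (278, [8.0, -41.0, 3.0]), (282, [9.0, -58.0, 12.0]), (286, [10.0, -59.0, 12.0]), (290, [12.0, -59.0, 13.0]), (294, [14.0, -60.0, 13.0]), (298, [17.0, -51.0, 8.0])]
```

Emit:
drive_tool --gripper '[0.76,0.76,0.76,0.76,0.76,0.76]' --pt "0 0.03 0" --pt "0 0.03 0" --pt "0 0.03 0" --pt "0 0.03 0" --pt "0 0.029 0" --pt "0 0 0" --turn '[0,0,0,0,0,0]'

```text
time_s: 3.87
eef_pos: [604.4, -106.6, 50.0]
ee_rot: [0.707, -0.704, -0.048, 0.054]
force: [-1.0, 1.1, -0.3]
grip_width: 0.242
```

Run:
```python
from st import *
st()
p,d=ctrl.capture("wrist");cv2.imwrite("pics/w2.png",p[:,:,::-1])
T=wcloud(d,True);W=wcloud(d)
for u in(232,286):print(u,[(v,T[v,u].round(0).tolist()) for v in range(210,262,4)])
p,d=ctrl.capture("scene");cv2.imwrite("pics/s2.png",cv2.resize(p[130:330,100:360,::-1],None,fx=3,fy=3)[:600])
```

```text
t 3.87 con [-70.1  -2.7] z 50.0 F [-1.   1.1 -0.3] grip 0.242 toolz [ 1.    -0.     0.005]
232 [(210, [-19.0, -1.0, 13.0]), (214, [-20.0, 0.0, 10.0]), (218, [-20.0, -1.0, 8.0]), (222, [-20.0, -0.0, 5.0]), (226, [-20.0, -1.0, 2.0]), (230, [-20.0, -0.0, -1.0]), (234, [-16.0, -35.0, 12.0]), (238, [-16.0, -41.0, 12.0]), (242, [-15.0, -46.0, 12.0]), (246, [-15.0, -49.0, 12.0]), (250, [-15.0, -53.0, 12.0]), (254, [-14.0, -57.0, 12.0]), (258, [-14.0, -62.0, 13.0])]
286 [(210, [16.0, -0.0, 13.0]), (214, [16.0, -0.0, 11.0]), (218, [16.0, -1.0, 8.0]), (222, [16.0, -1.0, 5.0]), (226, [16.0, -1.0, 2.0]), (230, [16.0, -1.0, -1.0]), (234, [13.0, -36.0, 12.0]), (238, [12.0, -41.0, 12.0]), (242, [12.0, -45.0, 12.0]), (246, [11.0, -50.0, 13.0]), (250, [11.0, -54.0, 12.0]), (254, [10.0, -59.0, 13.0]), (258, [10.0, -62.0, 13.0])]
```

View pics/w2.png

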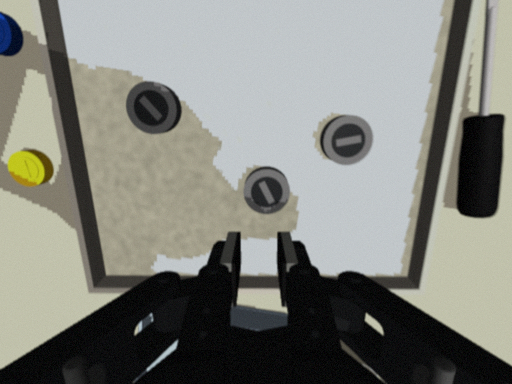

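View pics/s2.png

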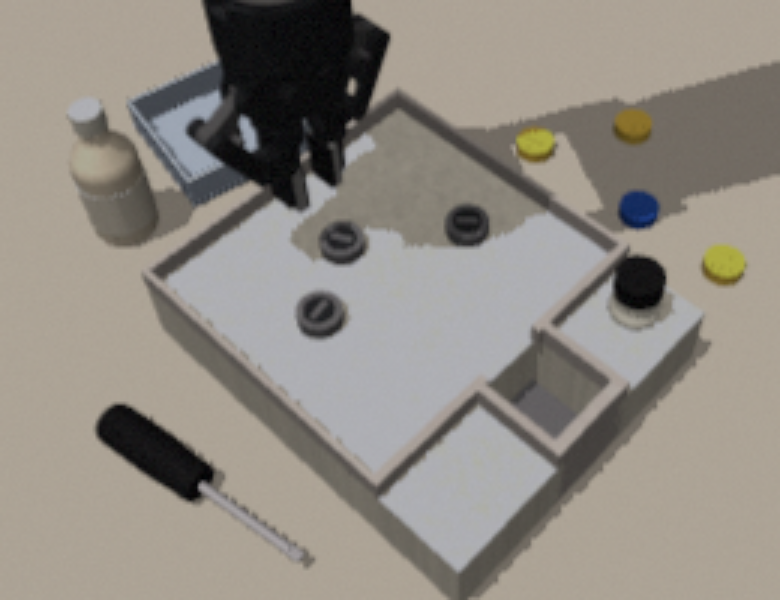

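Run:
```python
from st import *
st()
p,d=ctrl.capture("scene");W=cloud("scene",d)
for (a,b) in((300,200),(300,195),(300,190),(335,180),(335,175),(300,180)):
    u,v=100+a//3,130+b//3;print(u,v,tocon(W[v,u]).round(0),W[v,u,2].round(0))
C=tocon(W);m=(abs(C[...,0]+70)<25)&(abs(C[...,1]+3)<30)&(W[...,2]>53)&(W[...,2]<120)
print(np.histogram(W[m][:,2],bins=range(50,125,5)))
c=p[150:230,160:240,::-1];cv2.imwrite("pics/s3.png",cv2.resize(c,None,fx=7,fy=7,interpolation=cv2.INTER_NEAREST))
```

```text
t 3.97 con [-72.   -5.7] z 55.9 F [0.7 0.5 1.3] grip 0.237 toolz [ 1. -0.  0.]
200 196 [-60. -19.] 92.0
200 195 [-61. -18.] 94.0
200 193 [-59. -18.] 100.0
211 190 [-61.   8.] 86.0
211 188 [-60.   8.] 93.0
200 190 [-59. -17.] 108.0
(array([ 0, 35,  6,  0,  0,  0,  9, 28, 40, 38, 45, 44, 38, 41]), array([ 50,  55,  60,  65,  70,  75,  80,  85,  90,  95, 100, 105, 110,
       115, 120]))
```

View pics/s3.png

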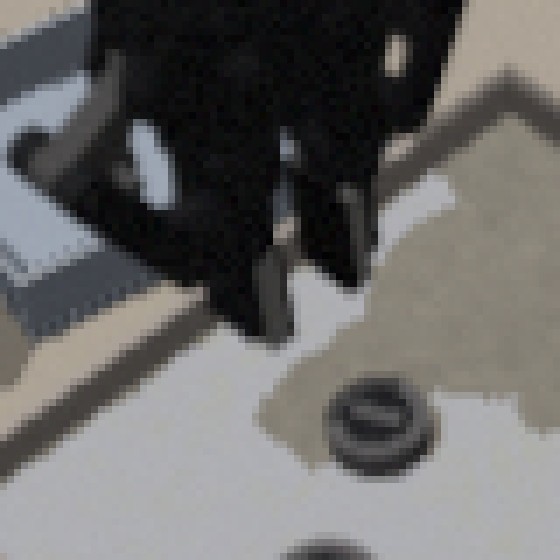

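Emit:
drive_tool --gripper '[0.76,0.76,0.76,0.76]' --pt "0 0.008 0" --pt "0 0.008 0" --pt "0 0 0" --pt "0 0 0" --turn '[0,0,0,0]'

```text
time_s: 4.35
eef_pos: [607.6, -108.7, 39.1]
ee_rot: [0.705, -0.705, -0.05, 0.05]
force: [-0.2, 0.6, 0.5]
grip_width: 0.242
```

Run:
```python
from st import *
st()
p,d=ctrl.capture("scene");W=cloud("scene",d)
C=tocon(W);m=(abs(C[...,0]+70)<20)&(abs(C[...,1]+3)<30)&(W[...,2]>53)&(W[...,2]<120)
print(np.histogram(W[m][:,2],bins=range(50,125,5)))
c=p[150:230,160:240,::-1];cv2.imwrite("pics/s4.png",cv2.resize(c,None,fx=7,fy=7,interpolation=cv2.INTER_NEAREST))
p,d=ctrl.capture("wrist");T=wcloud(d,True)
for u in(232,286):print(u,[(v,T[v,u].round(0).tolist()) for v in range(210,242,4)])
st()
```

```text
t 4.35 con [-72.6  -5.6] z 39.1 F [-0.2  0.6  0.5] grip 0.242 toolz [ 1.    -0.001  0.   ]
(array([ 0, 15,  5, 16, 27, 40, 40, 42, 38, 33, 36, 32, 58, 76]), array([ 50,  55,  60,  65,  70,  75,  80,  85,  90,  95, 100, 105, 110,
       115, 120]))
232 [(210, [-18.0, -13.0, 18.0]), (214, [-18.0, -12.0, 15.0]), (218, [-18.0, -11.0, 12.0]), (222, [-18.0, -12.0, 10.0]), (226, [-19.0, -11.0, 7.0]), (230, [-19.0, -12.0, 4.0]), (234, [-16.0, -36.0, 12.0]), (238, [-16.0, -42.0, 13.0])]
286 [(210, [15.0, -10.0, 17.0]), (214, [15.0, -11.0, 15.0]), (218, [15.0, -12.0, 12.0]), (222, [15.0, -12.0, 10.0]), (226, [15.0, -12.0, 7.0]), (230, [15.0, -11.0, 4.0]), (234, [13.0, -36.0, 12.0]), (238, [12.0, -41.0, 12.0])]
t 4.45 con [-72.8  -5.9] z 39.6 F [-0.1 -0.7 -0.4] grip 0.238 toolz [ 1.    -0.001 -0.   ]
```

View pics/s4.png

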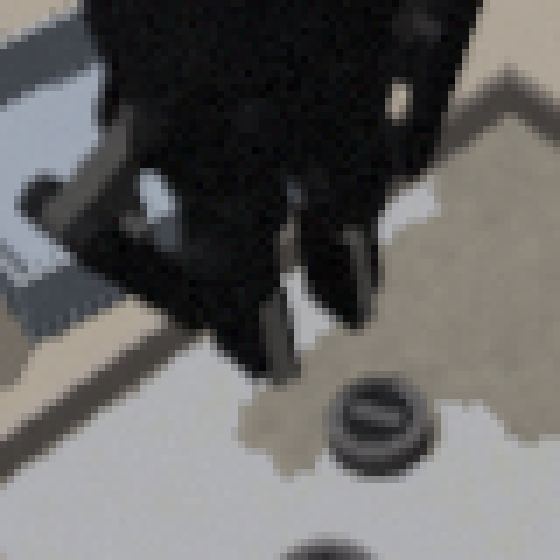

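The TCP is already below deck height without contact. The picture shows the tips about 15 mm above the deck, so at this opening they sit about 27 mm above the TCP. I'll keep lowering with a force check.

Emit:
drive_tool --gripper '[0.76,0.76,0.76,0.76,0.76]' --pt "0 0.005 0" --pt "0 0.005 0" --pt "0 0.002 0" --pt "0 0 0" --pt "0 0 0" --turn '[0,0,0,0,0]'

```text
time_s: 4.87
eef_pos: [607.7, -108.7, 27.0]
ee_rot: [0.705, -0.705, -0.05, 0.05]
force: [-0.7, -0.6, 1.0]
grip_width: 0.241
```

Run:
```python
from st import *
st()
p,d=ctrl.capture("scene");W=cloud("scene",d)
C=tocon(W);m=(abs(C[...,0]+72)<14)&(abs(C[...,1]+5)<30)&(W[...,2]>52)&(W[...,2]<90)
print(np.histogram(W[m][:,2],bins=range(50,90,3)))
c=p[150:230,160:240,::-1];cv2.imwrite("pics/s5.png",cv2.resize(c,None,fx=7,fy=7,interpolation=cv2.INTER_NEAREST))
p,d=ctrl.capture("wrist");cv2.imwrite("pics/w5.png",p[:,:,::-1])
st()
```

```text
t 4.87 con [-72.7  -5.6] z 27.0 F [-0.7 -0.6  1. ] grip 0.241 toolz [ 1.    -0.001  0.   ]
(array([ 1,  6, 16, 15, 16, 29, 18, 28, 20, 22, 23, 23, 20]), array([50, 53, 56, 59, 62, 65, 68, 71, 74, 77, 80, 83, 86, 89]))
t 4.97 con [-72.8  -5.8] z 27.3 F [0.9 0.6 0.1] grip 0.237 toolz [ 1.    -0.001 -0.   ]
```

View pics/s5.png

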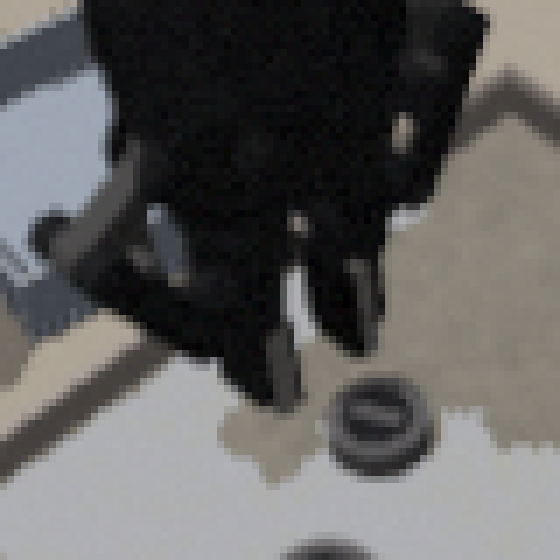

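View pics/w5.png

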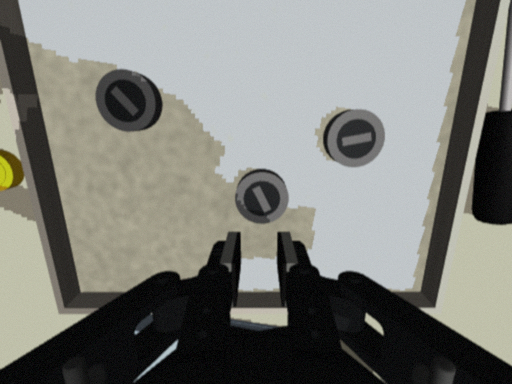

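Tips are now about 5 mm above the deck and centred behind the middle block (gap centre at pixel 260, block at 262). I'll go down 2 mm and push.

Emit:
drive_tool --gripper '[0.76,0.76,0.76,0.76,0.76,0.76,0.76,0.76,0.76,0.76,0.76,0.76,0.76,0.76,0.76,0.76,0.76,0.76]' --pt "0 0.002 0" --pt "0 0 0.005" --pt "0 0 0.005" --pt "0 0 0.005" --pt "-0.0005 0 0.008" --pt "-0.0005 0 0.008" --pt "-0.0005 0 0.008" --pt "-0.0005 0 0.008" --pt "-0.0005 0 0.008" --pt "-0.0005 0 0.008" --pt "-0.0005 0 0.008" --pt "-0.0005 0 0.008" --pt "-0.0005 0 0.008" --pt "-0.0005 0 0.008" --pt "-0.0005 0 0.008" --pt "-0.0005 0 0.006" --pt "0 0 0" --pt "0 0 0" --turn '[0,0,0,0,0,0,0,0,0,0,0,0,0,0,0,0,0,0]'

```text
time_s: 6.47
eef_pos: [586.3, -1.5, 25.2]
ee_rot: [-0.705, 0.705, 0.051, -0.051]
force: [-0.0, -0.4, 0.1]
grip_width: 0.24
```

```bash
cat > look.py <<'E'
import sys
from st import *
k=sys.argv[1];st()
p,d=ctrl.capture("wrist");a=p
p,d=ctrl.capture("scene");b=cv2.resize(p[140:290,140:340],(512,384))
cv2.imwrite(f"pics/l{k}.png",cv2.resize(np.hstack([a,b])[:,:,::-1],(800,300),interpolation=cv2.INTER_AREA))
E
python3 look.py 1
```

```text
t 6.47 con [36.5  0.1] z 25.2 F [-0.  -0.4  0.1] grip 0.24 toolz [ 1.    -0.001 -0.   ]
```

View pics/l1.png

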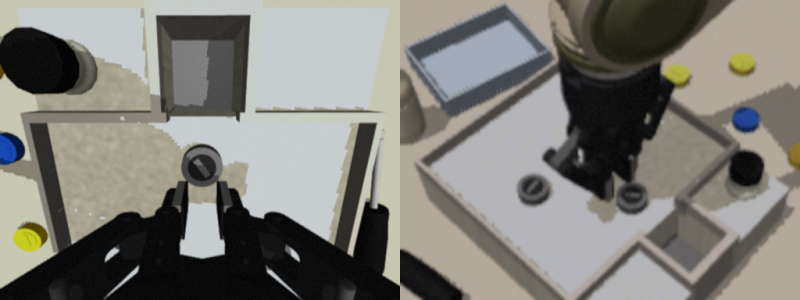

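The block is nested between the fingertips at (202,165) and lined up with the gate, which spans 167–240. I'll continue.

Emit:
drive_tool --gripper '[0.76,0.76,0.76,0.76,0.76,0.76,0.76,0.76]' --pt "0 0 0.007" --pt "0 0 0.007" --pt "0 0 0.007" --pt "0 0 0.007" --pt "0 0 0.006" --pt "0 0 0.006" --pt "0 0 0" --pt "0 0 0" --turn '[0,0,0,0,0,0,0,0]'

```text
time_s: 7.23
eef_pos: [580.6, 38.3, 25.2]
ee_rot: [-0.705, 0.705, 0.051, -0.051]
force: [-0.2, -0.7, 0.9]
grip_width: 0.245
```

```bash
python3 look.py 2
```

```text
t 7.23 con [76.7  0.1] z 25.2 F [-0.2 -0.7  0.9] grip 0.245 toolz [ 1. -0. -0.]
```

View pics/l2.png

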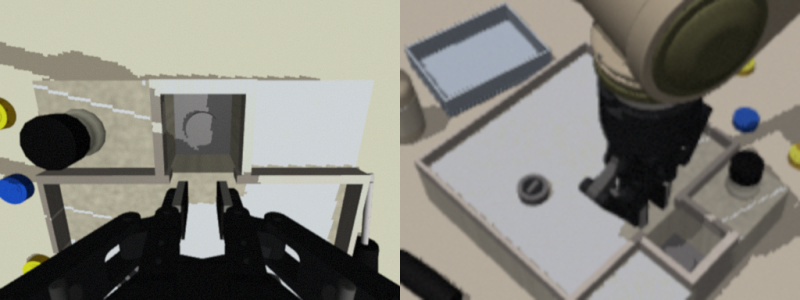

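The first block lies flat in the slot at (200,127). Now I'll lift and go behind the block on the screwdriver side.

Emit:
drive_tool --gripper '[0.76,0.76,0.76,0.76,0.76,0.76,0.76,0.76,0.76,0.76,0.76]' --pt "0 -0.015 0" --pt "0 -0.015 0" --pt "0 -0.015 0" --pt "0.0088 0 -0.02" --pt "0.0088 0 -0.02" --pt "0.0088 0 -0.02" --pt "0.0088 0 -0.02" --pt "0.0088 0 -0.02" --pt "0.009 0 -0.02" --pt "0 0 0" --pt "0 0 0" --turn '[0,0,0,0,0,0,0,0,0,0,0]'

```text
time_s: 8.25
eef_pos: [650.1, -74.4, 69.7]
ee_rot: [0.705, -0.705, -0.05, 0.05]
force: [-0.6, -0.7, 0.0]
grip_width: 0.24
```

```bash
python3 look.py 3; python3 -c "
from st import *
print(wblocks()[2],blocks('scene')[2])"
```

```text
t 8.25 con [-44.8 -52.5] z 69.7 F [-0.6 -0.7  0. ] grip 0.24 toolz [ 1.    -0.003  0.   ]
[(array([ 7.6, 57.4]), array([ 6.8, 58.6]), 14.5, np.int32(1649)), (array([ -9.8, -51.1]), array([-10.4, -51.2]), 14.2, np.int32(1388))] [(array([ 8.2, 54.6]), np.int32(152)), (array([96.6, 64.7]), np.int32(58)), (array([ -9.4, -55.1]), np.int32(187)), (array([127.2,  71.4]), np.int32(82)), (array([117.9,  23.8]), np.int32(77)), (array([109.6, -49. ]), np.int32(159))]
```

View pics/l3.png

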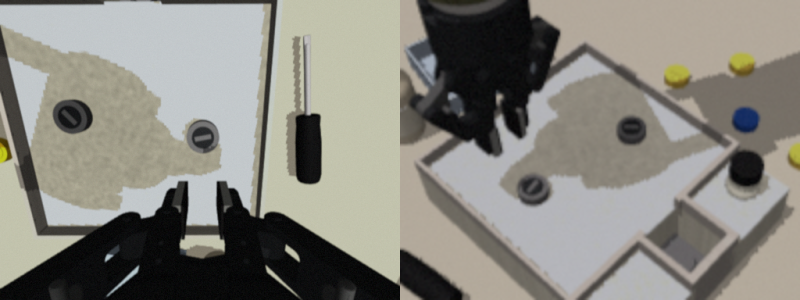

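Both remaining blocks are where they were, with the near one at (202,135) centred ahead of the fingers. I'll descend and make contact.

Emit:
drive_tool --gripper '[0.76,0.76,0.76,0.76,0.76,0.76,0.76,0.76,0.76,0.76]' --pt "0 0.015 0" --pt "0 0.015 0" --pt "0 0.01 0" --pt "0 0.005 0" --pt "0 0 0" --pt "0 0 0.005" --pt "0 0 0.005" --pt "0 0 0.005" --pt "0 0 0" --pt "0 0 0" --turn '[0,0,0,0,0,0,0,0,0,0]'

```text
time_s: 9.28
eef_pos: [648.2, -58.0, 25.7]
ee_rot: [-0.705, 0.705, 0.051, -0.05]
force: [-0.4, -0.5, 0.8]
grip_width: 0.242
```

```bash
python3 look.py 4
```

```text
t 9.28 con [-28.3 -53. ] z 25.7 F [-0.4 -0.5  0.8] grip 0.242 toolz [ 1. -0. -0.]
```

View pics/l4.png

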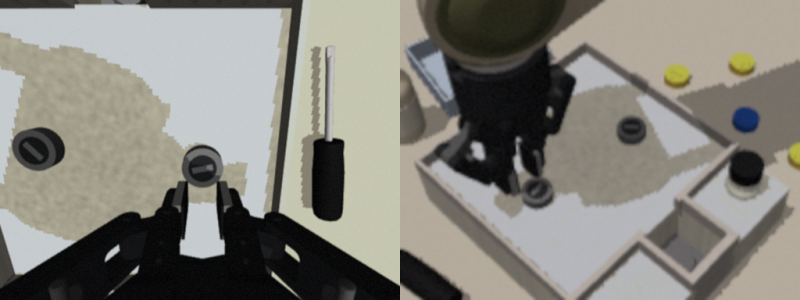

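Emit:
drive_tool --gripper '[0.76,0.76,0.76,0.76,0.76,0.76,0.76,0.76,0.76,0.76,0.76,0.76,0.76,0.76,0.76]' --pt "-0.0041 0 0.0064" --pt "-0.0041 0 0.0064" --pt "-0.0041 0 0.0064" --pt "-0.0041 0 0.0064" --pt "-0.0041 0 0.0064" --pt "-0.0041 0 0.0064" --pt "-0.0041 0 0.0064" --pt "-0.0041 0 0.0064" --pt "-0.0041 0 0.0064" --pt "-0.0041 0 0.0064" --pt "-0.0041 0 0.0064" --pt "-0.0041 0 0.0064" --pt "-0.0041 0 0.0064" --pt "0 0 0" --pt "0 0 0" --turn '[0,0,0,0,0,0,0,0,0,0,0,0,0,0,0]'

```text
time_s: 10.63
eef_pos: [583.3, 16.6, 25.3]
ee_rot: [-0.705, 0.705, 0.051, -0.051]
force: [-0.5, 0.7, 0.1]
grip_width: 0.243
```

```bash
python3 look.py 5
```

```text
t 10.63 con [54.8  0.5] z 25.3 F [-0.5  0.7  0.1] grip 0.243 toolz [ 1.    -0.001 -0.   ]
```

View pics/l5.png

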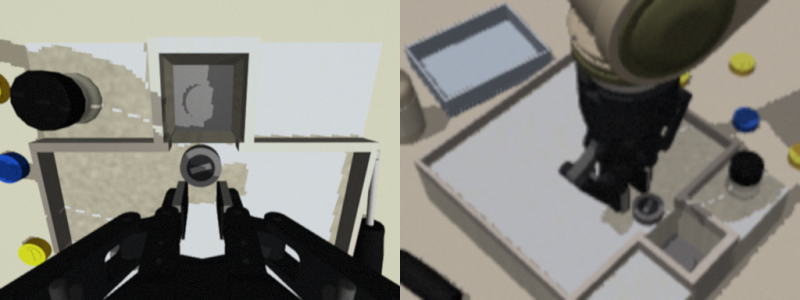

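The second block is nested at (201,166) right at the gate. I'll push it through.

Emit:
drive_tool --gripper '[0.76,0.76,0.76,0.76,0.76,0.76]' --pt "0 0 0.006" --pt "0 0 0.006" --pt "0 0 0.006" --pt "0 0 0.004" --pt "0 0 0" --pt "0 0 0" --turn '[0,0,0,0,0,0]'

```text
time_s: 11.23
eef_pos: [580.3, 38.4, 25.2]
ee_rot: [-0.705, 0.705, 0.051, -0.051]
force: [-0.3, -0.5, 0.3]
grip_width: 0.242
```

```bash
python3 look.py 6
```

```text
t 11.23 con [76.8  0.4] z 25.2 F [-0.3 -0.5  0.3] grip 0.242 toolz [ 1. -0. -0.]
```

View pics/l6.png

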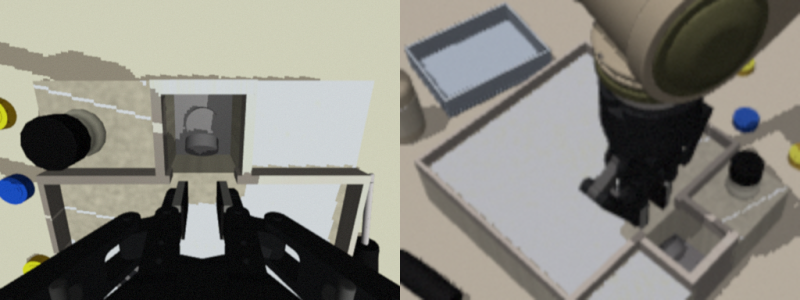

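The second block dropped in and leans at (202,143) in the slot. On to the third.

Emit:
drive_tool --gripper '[0.76,0.76,0.76,0.76,0.76,0.76,0.76,0.76,0.76,0.76,0.76]' --pt "0 -0.015 0" --pt "0 -0.015 0" --pt "0 -0.015 0" --pt "-0.0095 0 -0.0172" --pt "-0.0095 0 -0.0172" --pt "-0.0095 0 -0.0172" --pt "-0.0095 0 -0.0172" --pt "-0.0095 0 -0.0172" --pt "-0.009 0 -0.0172" --pt "0 0 0" --pt "0 0 0" --turn '[0,0,0,0,0,0,0,0,0,0,0]'

```text
time_s: 12.25
eef_pos: [539.0, -72.8, 70.3]
ee_rot: [0.705, -0.705, -0.05, 0.05]
force: [0.0, -0.1, -0.4]
grip_width: 0.238
```

```bash
python3 look.py 7; python3 -c "
from st import *
print(wblocks()[2],blocks('scene')[2][:1])
p,d=ctrl.capture('scene');W=cloud('scene',d);C=tocon(W);m=(C[...,0]>98)&(C[...,0]<142)&(abs(C[...,1])<22);print('slot max z',np.percentile(W[m][:,2],[5,50,95,99]))"
```

```text
t 12.25 con [-27.3  57.2] z 70.3 F [ 0.  -0.1 -0.4] grip 0.238 toolz [ 1.    -0.003  0.   ]
[(array([ 7.7, 58.9]), array([ 7.1, 58.8]), 14.1, np.int32(1384))] [(array([ 8.1, 54.4]), np.int32(155))]
slot max z [ 2.97972206 14.10179206 29.55254491 31.22604455]
```

View pics/l7.png

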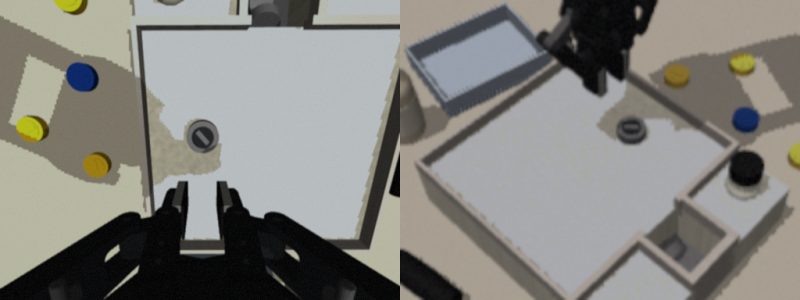

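```bash
python3 -c "
from st import *
st()
p,d=ctrl.capture('scene');W=cloud('scene',d);C=tocon(W)
s,M=tool();T=(W-s['eef_pos'])@M
m=(abs(T[...,2])<40)&(abs(T[...,0])<70)&(W[...,2]>80)&(W[...,2]<160)&(d>0)
for a in range(-70,70,7):
    k=m&(T[...,0]>=a)&(T[...,0]<a+7)
    if k.sum()>3: print(a,k.sum(),'lowest above TCP',np.percentile(-T[k][:,1],[0,5]).round(0))
"
```

```text
t 12.5 con [-25.9  56.7] z 70.2 F [-0.4 -0.6 -0.8] grip 0.238 toolz [1. 0. 0.]
-49 7 lowest above TCP [79. 80.]
-42 19 lowest above TCP [75. 76.]
-35 30 lowest above TCP [71. 73.]
-28 16 lowest above TCP [39. 41.]
-21 48 lowest above TCP [29. 36.]
-14 197 lowest above TCP [26. 30.]
7 26 lowest above TCP [32. 34.]
14 89 lowest above TCP [27. 31.]
21 131 lowest above TCP [32. 38.]
28 12 lowest above TCP [74. 75.]
35 26 lowest above TCP [71. 73.]
42 19 lowest above TCP [75. 76.]
```

Only the fingertips are low; the linkage will stay about 30 mm above the side wall. I'll descend and make contact.

Emit:
drive_tool --gripper '[0.76,0.76,0.76,0.76,0.76,0.76,0.76,0.76,0.76,0.76]' --pt "0 0.015 0" --pt "0 0.015 0" --pt "0 0.01 0" --pt "0 0.005 0" --pt "0 0 0" --pt "0 0 0.005" --pt "0 0 0.005" --pt "0 0 0.004" --pt "0 0 0" --pt "0 0 0" --turn '[0,0,0,0,0,0,0,0,0,0]'

```text
time_s: 13.38
eef_pos: [537.2, -58.0, 25.6]
ee_rot: [-0.705, 0.705, 0.051, -0.05]
force: [0.7, -0.1, 0.1]
grip_width: 0.238
```

```bash
python3 look.py 8
```

```text
t 13.38 con [-12.4  56.8] z 25.6 F [ 0.7 -0.1  0.1] grip 0.238 toolz [ 1. -0. -0.]
```

View pics/l8.png

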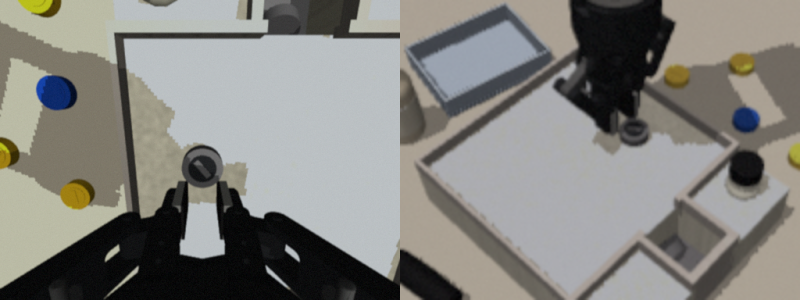

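Emit:
drive_tool --gripper '[0.76,0.76,0.76,0.76,0.76,0.76,0.76,0.76,0.76,0.76,0.76,0.76,0.76,0.76,0.76]' --pt "0.0042 0 0.0055" --pt "0.0042 0 0.0055" --pt "0.0042 0 0.0055" --pt "0.0042 0 0.0055" --pt "0.0042 0 0.0055" --pt "0.0042 0 0.0055" --pt "0.0042 0 0.0055" --pt "0.0042 0 0.0055" --pt "0.0042 0 0.0055" --pt "0.0042 0 0.0055" --pt "0.0042 0 0.0055" --pt "0.0042 0 0.0055" --pt "0.0042 0 0.0055" --pt "0 0 0" --pt "0 0 0" --turn '[0,0,0,0,0,0,0,0,0,0,0,0,0,0,0]'

```text
time_s: 14.73
eef_pos: [581.0, 20.6, 25.1]
ee_rot: [-0.705, 0.705, 0.05, -0.051]
force: [0.4, -0.7, 0.1]
grip_width: 0.237
```

```bash
python3 look.py 9
```

```text
t 14.73 con [59.1  2.3] z 25.1 F [ 0.4 -0.7  0.1] grip 0.237 toolz [ 1.    -0.001  0.   ]
```

View pics/l9.png

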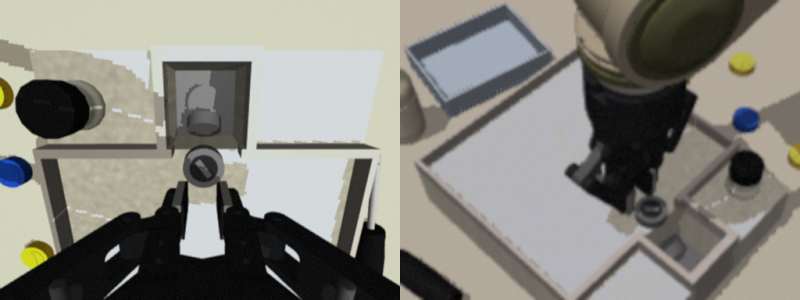

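Emit:
drive_tool --gripper '[0.76,0.76,0.76,0.76,0.76,0.76]' --pt "0.001 0 0.005" --pt "0.001 0 0.005" --pt "0 0 0.005" --pt "0 0 0.003" --pt "0 0 0" --pt "0 0 0" --turn '[0,0,0,0,0,0]'

```text
time_s: 15.33
eef_pos: [580.3, 38.6, 25.2]
ee_rot: [-0.705, 0.705, 0.05, -0.051]
force: [-0.4, -0.4, -0.2]
grip_width: 0.241
```

```bash
python3 look.py 10
```

```text
t 15.33 con [77.   0.4] z 25.2 F [-0.4 -0.4 -0.2] grip 0.241 toolz [ 1.    -0.001 -0.   ]
```

View pics/l10.png

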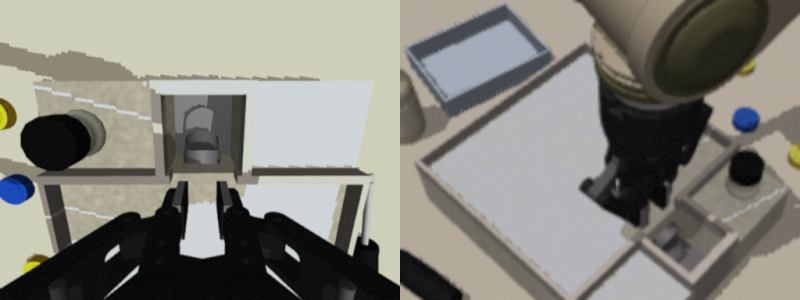

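The third block went in too. I'll lift clear and verify.

Emit:
drive_tool --gripper '[0.76,0.76,0.76,0.76,0.76,0.76,0.76,0.76,0.76,0.76,0.76,0.76]' --pt "0 -0.02 0" --pt "0 -0.03 0" --pt "0 -0.03 0" --pt "0 -0.03 0" --pt "0 0 -0.02" --pt "0 0 -0.03" --pt "0 0 -0.03" --pt "0 0 -0.03" --pt "0 0 -0.03" --pt "0 0 -0.02" --pt "0 0 0" --pt "0 0 0" --turn '[0,0,0,0,0,0,0,0,0,0,0,0]'

```text
time_s: 16.43
eef_pos: [602.9, -120.8, 134.9]
ee_rot: [0.705, -0.705, -0.05, 0.05]
force: [0.1, 1.4, 0.5]
grip_width: 0.24
```

```bash
python3 -c "
from st import *
st()
p,d=ctrl.capture('scene');W=cloud('scene',d);C=tocon(W);m=(C[...,0]>97)&(C[...,0]<142)&(abs(C[...,1])<22);print('slot z pct',np.percentile(W[m][:,2],[5,50,95,99]))
q,_=ctrl.capture('wrist')
a=cv2.resize(p[120:320,120:340],(422,384));b=cv2.resize(q[0:256,90:430],(510,384))
cv2.imwrite('pics/f1.png',cv2.resize(np.hstack([a,b])[:,:,::-1],(800,330)))
c=p[230:290,250:320,::-1];cv2.imwrite('pics/f2.png',cv2.resize(c,None,fx=8,fy=8))
"
```

```text
t 16.43 con [-84.    0.8] z 134.9 F [0.1 1.4 0.5] grip 0.24 toolz [ 1.    -0.003  0.   ]
slot z pct [ 3.08133473 25.43503961 48.12836792 49.20066975]
```

View pics/f1.png

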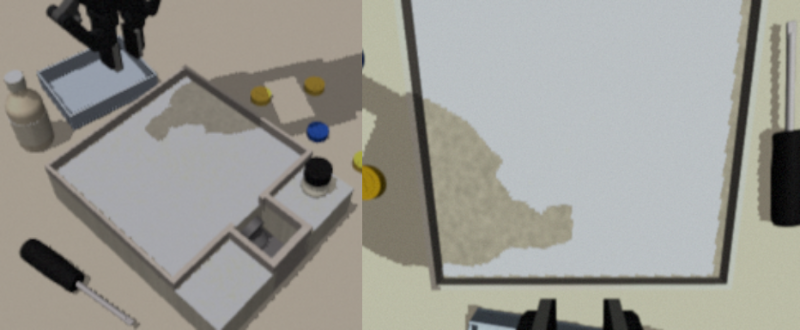

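View pics/f2.png

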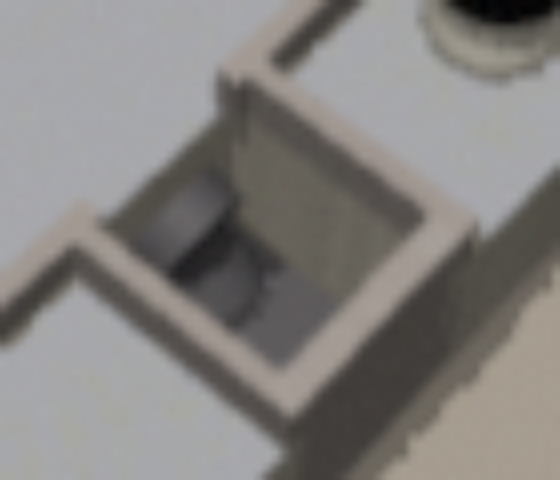

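The slot holds a pile leaning on its near wall. I'll check the height of the top one.

```bash
python3 -c "
from st import *
st()
p,d=ctrl.capture('top');W=cloud('top',d);C=tocon(W);np.set_printoptions(linewidth=200,suppress=True)
for n in('top','scene'):
    p,d=ctrl.capture(n);W=cloud(n,d);C=tocon(W)
    print(n)
    for x in range(84,152,4):
        r=[]
        for y in range(-28,29,4):
            m=(abs(C[...,0]-x)<2.5)&(abs(C[...,1]-y)<2.5)&(d>0);r.append(int(W[m][:,2].max()) if m.any() else -9)
        print(x,r)
    if n=='top':
        c=p[150:210,150:220,::-1];cv2.imwrite('pics/f3.png',np.clip(cv2.resize(c,None,fx=8,fy=8,interpolation=cv2.INTER_CUBIC)*1.8,0,255).astype(np.uint8))
"
```

```text
t 16.53 con [-82.4   0.5] z 135.1 F [ 0.3  0.  -0.4] grip 0.239 toolz [ 1.    -0.001  0.   ]
top
84 [51, 51, 50, 52, 50, 49, 50, 50, 48, 50, 52, 52, 51, -9, -9]
88 [58, 63, 61, 50, 49, 49, 50, 49, 51, 50, 50, 51, 50, 64, 64]
92 [66, 65, 63, 50, 49, 49, 50, 49, 50, 50, 50, 48, 48, 65, 66]
96 [65, 65, 58, -9, 42, 43, 48, 49, 50, 46, 47, 43, -9, 62, 66]
100 [65, 65, 1, -9, 40, 46, 48, 49, 50, 50, 47, 44, -9, -9, 66]
104 [65, 65, 2, -9, 40, 46, 47, 48, 49, 49, 46, 43, -9, 63, 66]
108 [65, 65, 2, -9, 40, 44, 46, 48, 49, 49, 45, 24, -9, 61, 64]
112 [65, 64, 4, 5, -9, 23, 28, 30, 32, 29, 27, 20, -9, -9, 65]
116 [65, 64, 4, 5, 10, 13, 25, 28, 28, 27, 25, 18, -9, 63, 65]
120 [65, 65, 5, 4, 12, 15, 14, 12, 22, 16, 15, 12, -9, 63, 66]
124 [65, 64, 4, 6, 13, 13, 14, 13, 14, 14, 15, -9, -9, -9, 65]
128 [65, 64, 4, 4, 13, 13, 14, 13, 13, 14, 16, -9, -9, -9, 66]
132 [65, 66, 6, 4, 3, 12, 15, 16, 16, 16, 16, -9, -9, -9, 65]
136 [65, 66, 4, 4, 5, 6, 12, 16, 16, 12, 3, -9, -9, -9, 65]
140 [66, 65, 4, 4, 3, 6, 4, 4, 5, 3, 3, -9, -9, 61, 66]
144 [64, 64, 63, 64, 59, 62, 62, 64, 59, 62, 62, 65, 58, 64, 6
[... 462 characters left out ...]
 [65, -9, -9, -9, 44, 46, 47, 50, 48, 47, 41, -9, 4, 65, 64]
112 [64, 64, -9, -9, -9, 29, 47, 31, 30, 27, 25, -9, 4, 64, 64]
116 [64, -9, -9, -9, -9, 26, 29, 29, 29, 26, 20, 4, 4, 64, 63]
120 [65, 64, -9, -9, -9, 22, 22, 25, 22, 22, 12, 3, 3, 64, 65]
124 [66, -9, -9, -9, -9, -9, 14, 14, 14, 14, 13, 4, 4, 65, 65]
128 [64, 64, -9, -9, -9, -9, 13, 14, 14, 15, 14, 5, 4, 66, 64]
132 [65, 64, -9, -9, -9, -9, 14, 14, 12, 15, 14, 5, -9, 66, 65]
136 [65, 62, -9, -9, -9, -9, -9, -9, -9, -9, -9, -9, -9, 65, 65]
140 [64, 64, -9, -9, -9, -9, -9, -9, -9, -9, -9, -9, -9, 64, 65]
144 [64, 64, -9, -9, -9, -9, -9, -9, -9, -9, -9, -9, -9, 65, 65]
148 [65, 65, 65, 64, 64, 65, 64, 64, 65, 66, 66, 64, 65, 65, 66]
```

View pics/f3.png

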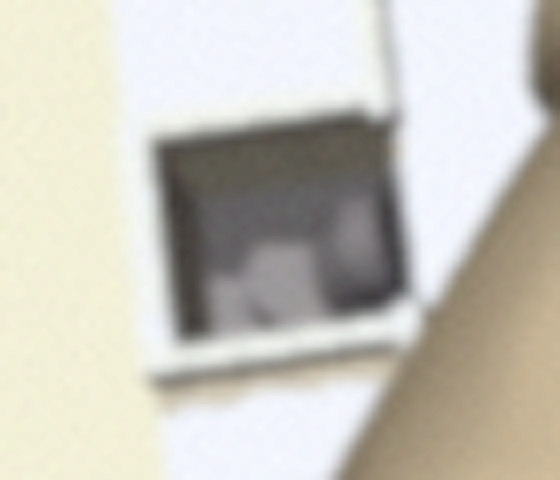

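All three are inside the slot, but the last one stands on edge on top of the pile, with its top about flush with the deck (z≈50). There's plenty of time, so I'll tip it flatter with a light touch of the shut fingertips. First I need the shut tip height.

Emit:
drive_tool --gripper '[1,1,1,1,1,1,1,1,1]' --pt "0 0 0.0325" --pt "0 0 0.0325" --pt "0 0 0.0325" --pt "0 0 0.0325" --pt "0 0 0.0325" --pt "0 0 0.0325" --pt "0 0 0" --pt "0 0 0" --pt "0 0 0" --turn '[0,0,0,0,0,0,0,0,0]'

```text
time_s: 17.43
eef_pos: [575.4, 73.0, 135.3]
ee_rot: [-0.705, 0.705, 0.051, -0.051]
force: [0.3, -0.1, -0.6]
grip_width: 0.003
```

```bash
cat > tip.py <<'E'
import sys
from st import *
st()
p,d=ctrl.capture('scene');W=cloud('scene',d);s,M=tool();T=(W-s['eef_pos'])@M
m=(abs(T[...,2])<20)&(abs(T[...,0])<25)&(W[...,2]>69)&(d>0)
print('tip above TCP',np.percentile(-T[m][:,1],[0,1,3,5]).round(1))
k=m&(-T[...,1]<45);print('x',np.percentile(T[k][:,0],[1,99]).round(1),'z',np.percentile(T[k][:,2],[1,99]).round(1))
q,_=ctrl.capture('wrist')
a=cv2.resize(p[120:320,140:360],(422,384));b=q
cv2.imwrite(f'pics/tip{sys.argv[1]}.png',cv2.resize(np.hstack([a,b])[:,:,::-1],(800,330)))
E
python3 tip.py 1
```

```text
t 17.43 con [111.8   0.3] z 135.3 F [ 0.3 -0.1 -0.6] grip 0.003 toolz [ 1. -0. -0.]
tip above TCP [26.1 35.3 40.7 47.1]
x [-12.2  14.5] z [-4.6 13.2]
```

View pics/tip1.png

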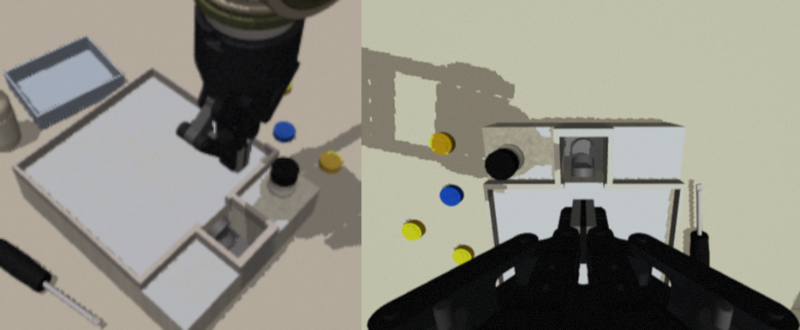

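Emit:
drive_tool --gripper '[1,1,1,1,1,1,1]' --pt "0 0.03 0.001" --pt "0 0.03 0" --pt "0 0.02 0" --pt "0 0.014 0" --pt "0 0.008 0" --pt "0 0 0" --pt "0 0 0" --turn '[0,0,0,0,0,0,0]'

```text
time_s: 18.12
eef_pos: [575.6, 73.5, 33.7]
ee_rot: [-0.705, 0.705, 0.05, -0.05]
force: [0.3, -0.6, 0.1]
grip_width: 0.002
```

```bash
python3 look.py 11
```

```text
t 18.12 con [112.2  -0. ] z 33.7 F [ 0.3 -0.6  0.1] grip 0.002 toolz [ 1.    -0.002 -0.   ]
```

View pics/l11.png

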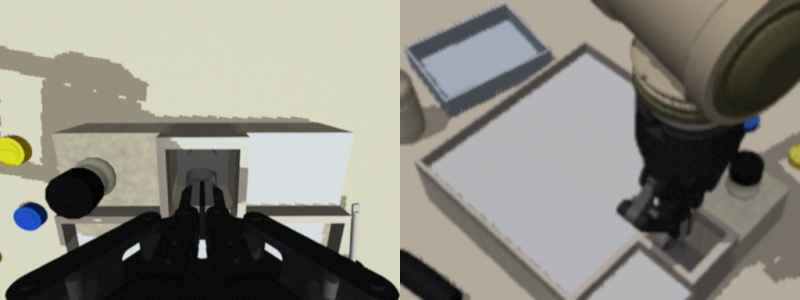

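Emit:
drive_tool --gripper '[1,1,1,1,1]' --pt "0 0.003 0" --pt "0 0.003 0" --pt "0 0.002 0" --pt "0 0 0" --pt "0 0 0" --turn '[0,0,0,0,0]'

```text
time_s: 18.63
eef_pos: [575.2, 74.0, 25.1]
ee_rot: [0.705, -0.705, -0.05, 0.05]
force: [-1.1, 0.3, -1.0]
grip_width: -0.003
```

Emit:
drive_tool --gripper '[1,1,1]' --pt "0 0.001 0" --pt "0 0.001 0" --pt "0 0 0" --turn '[0,0,0]'

```text
time_s: 18.88
eef_pos: [575.2, 74.0, 23.0]
ee_rot: [0.705, -0.705, -0.05, 0.05]
force: [0.5, -0.1, -0.6]
grip_width: 0.002
```

Emit:
drive_tool --gripper '[1,1,1,1]' --pt "0 0.001 0" --pt "0 0.001 0" --pt "0 0 0" --pt "0 0 0" --turn '[0,0,0,0]'

```text
time_s: 19.22
eef_pos: [575.2, 74.0, 21.2]
ee_rot: [0.705, -0.705, -0.05, 0.05]
force: [-0.2, 0.6, 0.7]
grip_width: 0.004
```

```bash
python3 look.py 12
```

```text
t 19.22 con [112.8   0.3] z 21.2 F [-0.2  0.6  0.7] grip 0.004 toolz [ 1.    -0.001  0.   ]
```

View pics/l12.png

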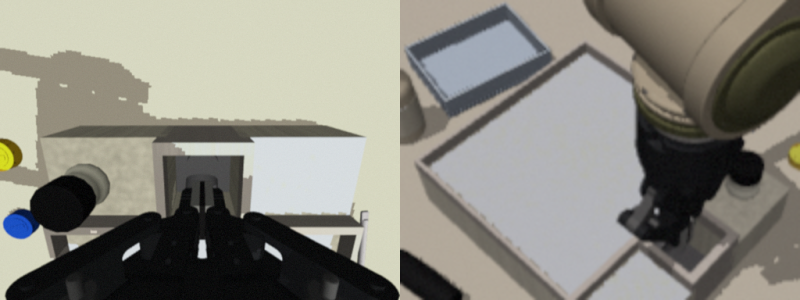

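Emit:
drive_tool --gripper '[1,1,1,1]' --pt "0 0.001 0" --pt "0 0.001 0" --pt "0 0 0" --pt "0 0 0" --turn '[0,0,0,0]'

```text
time_s: 19.65
eef_pos: [575.6, 74.2, 19.6]
ee_rot: [0.705, -0.705, -0.051, 0.05]
force: [-0.1, 2.5, 4.6]
grip_width: 0.0
```

Emit:
drive_tool --gripper '[1,1,1,1]' --pt "0 0.001 0" --pt "0 0.001 0" --pt "0 0 0" --pt "0 0 0" --turn '[0,0,0,0]'

```text
time_s: 19.98
eef_pos: [576.1, 74.6, 18.3]
ee_rot: [0.705, -0.705, -0.051, 0.049]
force: [-0.9, 4.1, 9.4]
grip_width: -0.002
```

```bash
python3 look.py 13; python3 -c "
from st import *
s,M=tool();p,d=ctrl.capture('wrist');cv2.imwrite('pics/w13.png',cv2.resize(p[170:300,190:330,::-1],None,fx=4,fy=4))
W=wcloud(d);C=tocon(W)
print([(v,C[v,257].round(0).tolist(),int(W[v,257,2])) for v in range(200,260,5)])"
```

```text
t 19.98 con [113.2  -0.6] z 18.3 F [-0.9  4.1  9.4] grip -0.002 toolz [ 1.    -0.001  0.   ]
[(200, [148.0, 2.0], 66), (205, [129.0, 2.0], 14), (210, [125.0, 3.0], 14), (215, [121.0, 3.0], 14), (220, [118.0, 3.0], 14), (225, [119.0, 2.0], 24), (230, [116.0, 2.0], 26), (235, [126.0, 2.0], 55), (240, [126.0, 2.0], 61), (245, [126.0, 2.0], 67), (250, [125.0, 2.0], 71), (255, [125.0, 2.0], 75)]
```

View pics/w13.png

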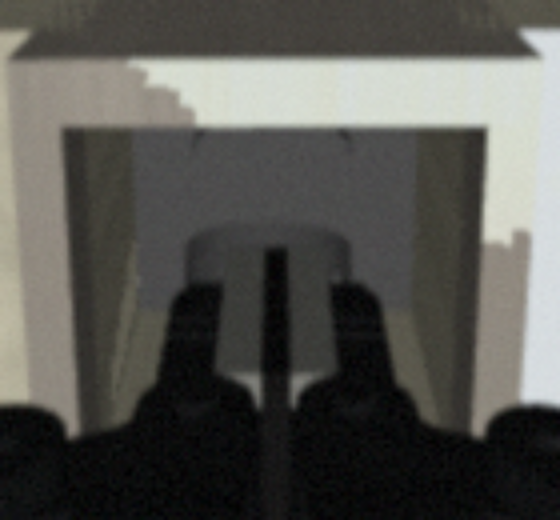

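Contact came at about z 49–50, with 9 N up. Now I'll drag the top forward, easing the press off.

Emit:
drive_tool --gripper '[1,1,1,1,1,1,1]' --pt "0 0 0.002" --pt "0 0 0.002" --pt "0 0 0.002" --pt "0 0 0.002" --pt "0 0 0.002" --pt "0 0 0" --pt "0 0 0" --turn '[0,0,0,0,0,0,0]'

```text
time_s: 20.72
eef_pos: [573.6, 83.9, 16.9]
ee_rot: [-0.705, 0.705, 0.05, -0.051]
force: [-0.1, -0.2, -0.6]
grip_width: 0.001
```

Emit:
drive_tool --gripper '[1,1,1,1,1,1,1,1,1,1,1]' --pt "0 -0.01 0" --pt "0 -0.02 0" --pt "0 -0.03 0" --pt "0 -0.03 0" --pt "0 -0.02 -0.02" --pt "0 0 -0.035" --pt "0 0 -0.035" --pt "0 0 -0.035" --pt "0 0 -0.035" --pt "0 0 0" --pt "0 0 0" --turn '[0,0,0,0,0,0,0,0,0,0,0]'

```text
time_s: 21.63
eef_pos: [596.5, -76.1, 127.6]
ee_rot: [-0.705, 0.705, 0.049, -0.049]
force: [0.9, 0.1, -0.6]
grip_width: -0.002
```

```bash
cat > slot.py <<'E'
import sys
from st import *
st()
for n in('top','scene'):
    p,d=ctrl.capture(n);W=cloud(n,d);C=tocon(W)
    print(n)
    for x in range(92,144,4):
        r=[]
        for y in range(-24,25,4):
            m=(abs(C[...,0]-x)<2.5)&(abs(C[...,1]-y)<2.5)&(d>0);r.append(int(W[m][:,2].max()) if m.any() else -9)
        print(x,r)
c=p[230:290,250:320,::-1];cv2.imwrite(f'pics/slot{sys.argv[1]}.png',cv2.resize(c,None,fx=8,fy=8))
E
python3 slot.py 1
```

```text
t 21.63 con [-38.9   0.8] z 127.6 F [ 0.9  0.1 -0.6] grip -0.002 toolz [ 1.    -0.004 -0.   ]
top
92 [-9, -9, -9, -9, -9, -9, -9, -9, -9, -9, -9, -9, -9]
96 [-9, -9, -9, -9, -9, -9, -9, -9, -9, -9, -9, -9, -9]
100 [-9, -9, -9, -9, -9, -9, -9, -9, -9, -9, -9, -9, -9]
104 [-9, -9, -9, -9, -9, -9, -9, -9, -9, -9, -9, -9, -9]
108 [-9, -9, -9, -9, -9, -9, -9, -9, -9, -9, -9, -9, -9]
112 [-9, -9, -9, -9, -9, -9, -9, -9, -9, -9, -9, -9, -9]
116 [-9, -9, -9, -9, -9, -9, -9, -9, -9, -9, -9, -9, -9]
120 [-9, -9, -9, -9, -9, -9, -9, -9, -9, -9, -9, -9, -9]
124 [-9, -9, -9, -9, -9, -9, -9, -9, -9, -9, -9, -9, -9]
128 [64, -9, -9, -9, -9, -9, -9, -9, -9, -9, -9, -9, -9]
132 [64, 2, -9, -9, -9, -9, -9, -9, -9, -9, -9, -9, -9]
136 [64, 3, 6, -9, -9, -9, -9, -9, -9, -9, -9, -9, -9]
140 [64, 5, 5, 2, 2, -9, -9, -9, -9, -9, -9, -9, -9]
scene
92 [64, -9, 51, 50, 51, 50, 50, 51, 51, 50, 50, 64, 64]
96 [64, -9, -9, -9, 30, 29, 30, 30, 29, 33, -9, 63, 64]
100 [-9, -9, -9, 35, 35, 32, 33, 34, 34, 33, 33, -9, 65]
104 [-9, -9, -9, 37, 38, 38, 38, 38, 38, 38, 36, -9, 64]
108 [63, -9, -9, 40, 43, 42, 42, 43, 43, 40, -9, 3, 65]
112 [64, -9, -9, 40, 43, 45, 45, 45, 43, 37, 4, 3, 65]
116 [-9, -9, -9, 37, 41, 44, 43, 43, 39, 36, 3, 4, 66]
120 [62, -9, -9, -9, 37, 38, 39, 38, 37, 13, 3, 3, 64]
124 [62, -9, -9, -9, -9, 14, 14, 13, 14, 13, 4, 4, 64]
128 [-9, -9, -9, -9, -9, 14, 14, 13, 14, 13, 4, 4, 65]
132 [-9, -9, -9, -9, -9, 11, 15, 16, 13, 13, 4, 64, 64]
136 [63, -9, -9, -9, -9, -9, -9, -9, -9, -9, -9, -9, 66]
140 [63, -9, -9, -9, -9, -9, -9, -9, -9, -9, -9, -9, 65]
```

View pics/slot1.png

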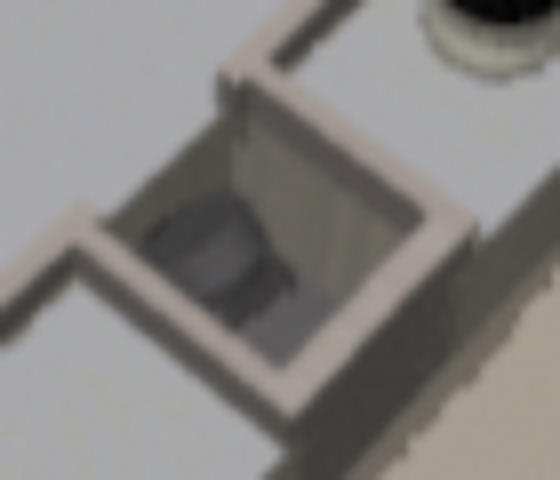

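```bash
python3 -c "
from st import *
p,d=ctrl.capture('scene');a=cv2.imread('pics/scene0.png')
for n,c in(('jar',(300,212,328,245)),('spray',(118,160,156,212)),('driver',(128,260,205,320)),('tray',(138,142,220,195))):
    x0,y0,x1,y1=c;A=cv2.cvtColor(a[y0:y1,x0:x1],6).astype(np.float32);B=cv2.cvtColor(p[y0:y1,x0:x1,::-1].copy(),6).astype(np.float32)
    print(n,cv2.phaseCorrelate(A,B),abs(A-B).mean())
cv2.imwrite('pics/end.png',p[:,:,::-1])
"
```

```text
jar ((-0.046253574878438286, -0.04298954279196465), 0.9603633642196655) 12.463203
spray ((-0.06900995777359498, -0.0034639677288659243), 0.9889180011219448) 13.5212555
driver ((0.08707635198726393, -0.013827833806690393), 0.9824000906944275) 14.4699135
tray ((0.08023331675205014, 0.6061916614770588), 0.48219477708447617) 32.251957
```

View pics/end.png

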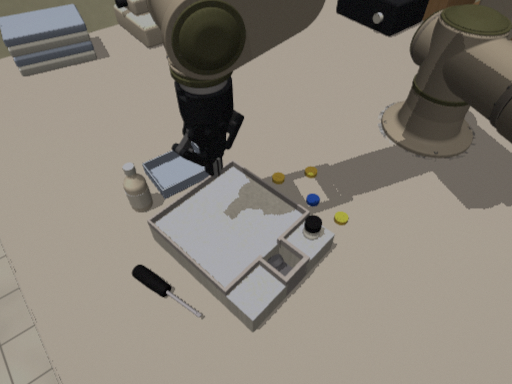

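The jar, bottle and screwdriver haven't moved. The tray comparison is only disturbed by the arm in front of it; its visible corner is unchanged. The deck is empty and the robot is clear, so I'm handing in.

```bash
python3 -c "
from rig import ctrl
print(ctrl.finish_job(), ctrl.sense()['time_s'])"
```

```text
the job is handed in; nothing more can be done
the job is handed in; nothing more can be done
```

All three grey blocks are in the catch slot, and I handed the job in at about 22 s of the 54 s allowed. I pushed each one along the deck, nested between the partly open fingertips. I saw each block drop into the slot before starting the next.

- **Third block:** it first came to rest on edge on top of the other two, its top level with the deck. I tipped it forward with one light press of the shut fingertips, about 9 N. That was a touch inside the slot rather than a push along the deck.
- **Final check:** nothing is left on the deck. The blocks lie piled and tilted in the slot, with the highest point about 5 mm below deck level. The robot was touching nothing.
- **Surroundings:** in the scene picture the jar, bottle and screwdriver had moved less than 0.1 pixel. The arm partly hid the job tray, so that comparison was poor (0.6 pixel, low confidence). Its visible corner looked unchanged.
- **Disagreements:** the fingertips sat about 25–28 mm above the reported TCP, so I set heights from the pictures and the force reading. The overhead and scene cameras differed by about 4 mm on block positions, so I averaged them; the wrist camera then agreed with the average.

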